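# Hang the test weight on the spring scale's hook

### The job

Check the spring scale: take the larger of the two test weights by the grip block on top, bring its frame in sideways over the upturned end of the scale's hook, and let it down gently so that it hangs freely by its top bar in the hook's throat, without driving the hook down to its bottom stop. Leave the smaller weight standing where it is.

Things in the scene. Friction and masses are not known exactly. Their poses are not given: they have to be found in the camera images.
- large_weight: Larger test weight, about 0.55 kg: round steel puck, 64 mm diameter, 22 mm high, with an upright wire frame and a grip block on top, 137 mm high in all. Origin: centre of the underside, on the worktop at the start; z up, x along the frame's top bar. The hook goes through the frame along y, from either side: half a turn makes no difference.
- large_weight_bar (a point): Middle of the larger weight's straight top bar (8 mm diameter, along x), on its axis, 92 mm above the underside; axes as the weight's. Frame posts of 7 mm diameter stand 27 mm to either side in x; the window under the bar is 47 mm wide and 66 mm high, down to the puck.
- large_weight_grip (a point): Middle of the aluminium grip block on the larger weight's bar, 116 mm above the underside: 14 mm along x, 22 mm along y, 42 mm high (95 to 137 mm above the underside); axes as the weight's. Take it across its 14 mm, fingertips staying above the bar, whose top is 20 mm below this point.
- small_weight: Smaller test weight of the same kind, about 0.2 kg: puck 44 mm in diameter, 18 mm high; top bar at 58 mm, grip block up to 91 mm. Origin: centre of the underside, z up. To be left standing where it is.
- spring_scale: Spring scale, fixed to the worktop: grey base plate 90 mm (x) by 120 mm (y), 12 mm high; square 28 mm aluminium post, its axis at y = +30 mm, 177 mm high, with a graduated white face on its -x side. Origin on the worktop, z up. The hook stands out along the scale's -y axis from a carriage on the post's -y side. Nothing stands above the hook.
- hook_throat (a point): Where the bar rests: middle of the upper surface of the hook's level arm (10 mm wide, 8 mm thick, along y), 160 mm above the worktop unloaded; axes as the scale's. The throat runs 23 mm either way in y: to the carriage (+y, 9 mm higher than the arm) and to the upturned end (-y). A hanging bar lies across the arm, along x, its axis 4 mm above this point.
- hook_tip (a point): Top middle of the hook's upturned end (10 mm wide, 8 mm thick), 27 mm to the -y side of the throat point and 14 mm above it. The way in is over it, from the -y side.
- scale_hook (a joint): How far the hook is pulled down on its damped spring, in m: 0 unloaded, 0.010 to 0.014 with the larger weight hanging freely, bottom stop at 0.030. Stiffness about 450 N/m.

How it is judged:
At the end, for the whole second after the job is handed in: The larger weight hangs at rest by its top bar in the throat (bar middle within 22 mm of the arm's middle line, bar axis 0 to 9 mm above the arm), upright within 0.25 rad, hook pulled down 7 to 18 mm; the smaller weight stands upright within 30 mm of where it was (x of large_weight_bar in the frame of hook_throat between -0.022 and 0.022 m and y of large_weight_bar in the frame of hook_throat between -0.023 and 0.023 m and z of large_weight_bar in the frame of hook_throat between 0 and 0.009 m and value of joint scale_hook between 0.007 and 0.018 m and angle between large_weight's own z axis and vertical below 0.25 rad and linear speed of large_weight below 0.05 m/s and angular speed of large_weight below 0.8 rad/s and distance of small_weight from where it was at the start of the episode below 0.03 m and angle between small_weight's own z axis and vertical below 0.1 rad); the robot touches nothing.
It fails at once if the hook is driven down near its bottom stop (more than 26 mm) (value of joint scale_hook above 0.026 m).
It fails at once if the smaller weight is knocked over or lifted (angle between small_weight's own z axis and vertical above 0.5 rad or height (world z) of small_weight above 0.03 m).
It also fails if it takes over 38 s, if anything falls off the work surface, if the arm or the gripper's body presses on something with over 40 N, if the wrist force passes 120 N, or if a joint passes its speed limit or range.

### The arm

A 6-joint arm with a two-finger parallel gripper is mounted at the origin on a cart in front of the work surface, level with it; the furniture and walls round the work are solid. World frame = base frame: x ahead of the robot, y to its left, z up, the work surface at z = 0. Lengths are in m, angles in rad, forces in N, time in s.
With the tool pointing down it reaches from about 0.375 to 0.9 m from the base axis. Payload 3.1 kg.
Tool frame: the origin (TCP) lies at the centre of the arm's flange, where the gripper is bolted on; the fingertips stand 173 mm ahead of it and the grasp point (between the pads) lies 155 mm ahead of it; z points along the fingers, x is the direction in which the jaws open and shut, and the axes are right-handed (so a half turn about z gives the same grasp; the last joint's range is limited). The gripper opens to 85 mm and grips with 20 to 120 N. Pads are 22 mm wide; open, the fingers measure 114 mm over their backs; the gripper's body (76 mm by 85 mm) begins 54 mm behind the grasp point. The pads swing forward as they close: fully open they stand 13 mm farther back than shut.
Start: joints at [-1.456, 0.527, 1.433, -0, 1.181, -0.178], TCP at [0.181, -0.598, 0.405] pointing down, gripper open.
Joint ranges: [-3.08, 3.08], [-0.75, 2.2], [0.22, 2.44], [-1.43, 4.57], [0, 2.65], [-2.85, 2.85]. Speed limits (rad/s): [2.79, 2.79, 3.14, 3.14, 3.14, 3.14].

### API

Orientations are given as a unit quaternion [x, y, z, w].
In Python, from station import manip gives the robot as it stands.
- The arm moves only by the shell command python3 -m jog 'ROWS' [OPENING] [FORCE]. ROWS is JSON, a list that holds one entry, the list of rows, each a list of 4 numbers: the shift along the world's x, y, z in mm, then the turn about the world's z in degrees. A call has exactly 8 rows; each row shifts and turns the commanded pose from where the row before left it; what a row does not reach is not made up. A row lasts 1/8 s, in which the tool goes at most 62.5 mm and 10.7 degrees, less where a joint would pass 70% of its speed; a pose out of reach is approached as far as the arm can. A call is refused whole if a number of a shift passes 62.5 or a number of a turn 10.7, either way. A call with a gripper value outside its range is refused whole. OPENING is the opening in per cent of the stroke, from 0 (shut) to 100 (fully open), set as the call begins (- or left out, the last holds). The fingers move at their own pace and stop on an object; FORCE is the grip in N (left out, the last holds). Time passes only in rows, so rows that do not move let the fingers close, or fill a call up. It gives the time, the measured TCP pose, the force and the opening at its end, in the units of the state.
- manip.sense(): the state, without advancing time (a new reading comes with each control period).
- manip.snapshot(name): name is "scene" or "top"; returns the picture (420x560x3 uint8, red, green, blue); there is no depth.
- manip.camera_info(name): a dict with "fx", "fy", "cx", "cy" (pixels), "k1" (the pictures are not rectified: a ray, as slopes to the right and down, at radius r is drawn at 1 + k1 r^2 times it, then the intrinsics apply), "R" (3x3) and "t" (3): a world point X has camera coordinates R X + t. Camera axes: x right, y down, z forward; pixel columns grow to the right and rows downward; lengths in m; the calibration is good to about 2 mm. A picture is of the moment at which its call begins. camera_info takes no time and is no camera call.
- manip.sign_off(): hands the job in, once; it reports no verdict.
The state is a dict: "t": time; "q": joint angles; "qd": joint speeds; "tau": joint torques, N m; "tcp_pos": TCP position; "tool_rot": TCP orientation; "force": force on the tool from outside, world axes, zero at the start; "ft_torque": the same for the moment, N m; "finger_gap": opening from 0.0 (shut) to 1.0 (fully open).
Only numpy, scipy, OpenCV 4.12 (cv2) and the standard library are available. Lean on these libraries where they do the work, as an engineer would, in place of code of your own. Each camera call takes 0.05 s, during which the arm holds its last target. There are 200 camera calls.

## Working session

There is one attempt and no reset: what is moved stays moved. The work goes in short steps, Python scripts to look and compute and a shell command to move; the robot and the scene stay as the last step left them, time stands still between calls to the robot, and variables do not carry over. Pictures are saved under pics/ and viewed, about 8 in all and at most 12, crops included, and the job is handed in when it is done.

```bash
mkdir -p pics; ls; cat > h.py <<'E'
import numpy as np, cv2
from station import manip
def snap(cam,name,crop=None,scale=1):
    im=cv2.cvtColor(manip.snapshot(cam),cv2.COLOR_RGB2BGR)
    if crop: r0,r1,c0,c1=crop; im=im[r0:r1,c0:c1]
    if scale!=1: im=cv2.resize(im,None,fx=scale,fy=scale,interpolation=cv2.INTER_CUBIC)
    cv2.imwrite('pics/'+name+'.png',im)
def proj(cam,X):
    c=manip.camera_info(cam); p=np.array(X)@np.array(c['R']).T+c['t']
    s=p[...,:2]/p[...,2:]; s=s*(1+c['k1']*(s**2).sum(-1,keepdims=True))
    return s*[c['fx'],c['fy']]+[c['cx'],c['cy']]
def ray(cam,uv):
    c=manip.camera_info(cam); d=(np.array(uv,float)-[c['cx'],c['cy']])/[c['fx'],c['fy']]; s=d.copy()
    for _ in range(30): s=d/(1+c['k1']*(s@s))
    R=np.array(c['R']); return -R.T@np.array(c['t']), R.T@np.r_[s,1]
def at_z(cam,uv,z):
    o,d=ray(cam,uv); return o+d*(z-o[2])/d[2]
E
python3 - <<'E'
from h import *
snap('top','top1'); snap('scene','scene1')
for c in('top','scene'):
    i=manip.camera_info(c); print(c,i['fx'],i['k1'],np.round(ray(c,(280,210)),3))
print(manip.sense())
E
```

```text
pics
top 537.6736195969568 0.044814181110763886 [[ 0.404 -0.217  1.368]
 [ 0.084  0.011 -0.996]]
scene 537.1820180679711 -0.2139128730997003 [[-0.392  0.315  0.776]
 [ 0.746 -0.42  -0.517]]
{'t': 0.1, 'q': array([-1.45552732e+00,  5.28382933e-01,  1.43378022e+00, -1.63805309e-05,
        1.18138225e+00, -1.78487242e-01]), 'qd': array([ 0.00144964, -0.00361546, -0.0052453 , -0.00147844, -0.0002458 ,
        0.00142086]), 'tau': array([ 3.90142286e-04, -4.43304813e+01, -1.78586447e+01, -2.60520328e-04,
        3.87824679e-03, -5.88476734e-08]), 'tcp_pos': array([ 0.18096649, -0.59790546,  0.40382323]), 'tool_rot': array([ 8.02980180e-01, -5.96004931e-01, -6.73756882e-04, -7.06689456e-04]), 'force': array([-0.97447447, -0.16239658,  0.85502956]), 'ft_torque': array([ 0.00917859, -0.00819304, -0.03813087]), 'finger_gap': 0.9997351995518267}
```

View pics/top1.png

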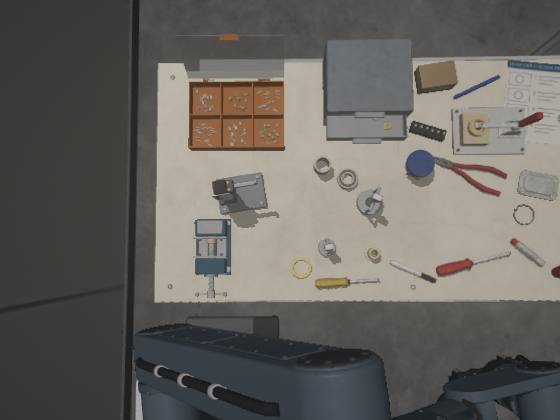

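View pics/scene1.png

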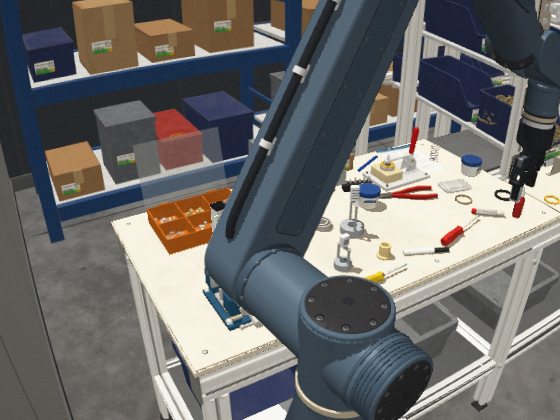

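The top view shows the scale at about (240,193) with its post on the left, and the hook pointing right (-y). The large weight is near (370,202) and the small one near (327,247). In the scene view the scale is hidden behind the arm. Next I'll zoom in on the top view.

```bash
python3 - <<'E'
from h import *
snap('top','top2',(155,265,200,400),4)
for uv in [(240,193),(370,202),(327,247)]: print(at_z('top',uv,0.0))
E
```

```text
[ 0.56470642 -0.09858534  0.        ]
[ 0.53951096 -0.43067869  0.        ]
[ 0.42555811 -0.31952253  0.        ]
```

View pics/top2.png

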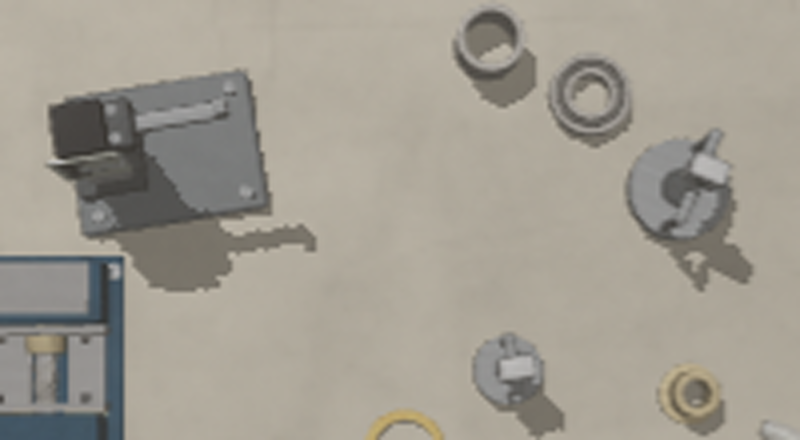

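```bash
cat > fit.py <<'E'
from h import *
from scipy.optimize import least_squares
f=lambda c:np.array([200+c[0]/4,155+c[1]/4])
def tr(p,L):
    c,s=np.cos(p[2]),np.sin(p[2]); L=np.array(L,float)
    return np.c_[p[0]+c*L[:,0]-s*L[:,1],p[1]+s*L[:,0]+c*L[:,1],L[:,2]]
def fit(L,uv,p0):
    r=least_squares(lambda p:(proj('top',tr(p,L))-uv).ravel(),p0)
    print(np.round(r.x,4),'deg',np.degrees(r.x[2]).round(1),'res px',np.round(r.fun,1)); return r.x
E
python3 - <<'E'
from fit import *
b=fit([[.045,-.06,.012],[-.045,-.06,.012],[-.045,.06,.012]],np.array([f(c) for c in[(246,71),(268,207),(87,236)]]),[.56,-.1,.15])
c,s=np.cos(b[2]),np.sin(b[2])
for n,uv,z in[('tip end',(228,108),.174),('armstart',(135,122),.16),('post top',(79,127),.177)]:
    d=at_z('top',f(uv),z)[:2]-b[:2]; print(n,c*d[0]+s*d[1],-s*d[0]+c*d[1])
w=fit([[0,0,.022],[0,0,.137],[.027,0,.092],[-.027,0,.092]],np.array([f(c) for c in[(678,188),(712,167),(715,139),(687,212)]]),[.54,-.43,-.3])
g=fit([[0,0,.018],[0,0,.091]],np.array([f(c) for c in[(508,371),(517,366)]]),[.42,-.32,0])
E
```

```text
[ 0.5626 -0.1032  0.1582] deg 9.1 res px [ 0.4 -0.6  0.6  0.1 -1.   0.5]
tip end -0.0014286232366150483 -0.04878594810585441
armstart 0.001311151293960151 0.004881476294701338
post top 0.001170412612716605 0.03484563338441658
[ 0.5378 -0.428  -0.3834] deg -22.0 res px [ 0.8 -0.2  0.1  0.1  0.1 -1.3 -0.9  1.4]
[ 0.4244 -0.3181  0.    ] deg 0.0 res px [-0.  -0.4  0.   0.4]
```

```bash
python3 -m jog '[[[30,15,0,6],[50,25,0,7.5],[55,26,0,7.5],[55,26,0,7.5],[55,26,0,7.5],[55,26,0,7.5],[37,16,0,5],[20,10,0,2.5]]]' 60 60
python3 - <<'E'
from h import *
snap('scene','scene2',(130,330,260,460),4); snap('top','top3',(155,295,200,400),4)
s=manip.sense(); print(s['tcp_pos'],s['tool_rot'],s['force'],s['finger_gap'])
E
```

```text
t: 1.15
tcp_pos: [0.5398, -0.4268, 0.4041]
tool_rot: [0.982, -0.19, -0.0, -0.0]
force: [0.5, -0.3, 1.4]
finger_gap: 0.6
[ 0.53940445 -0.42698667  0.40420647] [ 9.81584672e-01 -1.91027362e-01 -1.51368559e-04 -2.34625510e-04] [-1.18820821  0.62070766  0.45573213] 0.600621906383261
```

View pics/scene2.png

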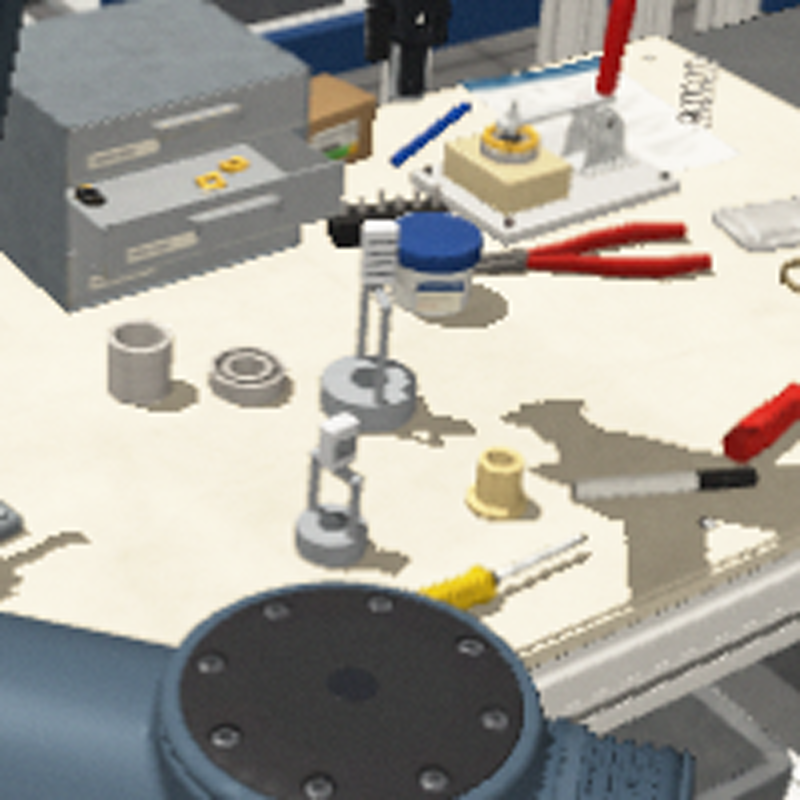

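Crop of the scene view: the large weight's grip block top is near (380,228) → full (355,187). The puck top is near (368,378) → (352,224.5). The dark fingertips are at the top, around (410,90). Now I'll check these against the model.

```bash
python3 - <<'E'
from h import *
X=[[.538,-.428,.137],[.538,-.428,.022],[.5394,-.427,.231],[.4244,-.3181,.091],[.4244,-.3181,.018]]
print((proj('scene',X)-[260,130])*4)
E
```

```text
[[386.53785441 221.82511053]
 [374.36740909 376.71521477]
 [394.05059335  84.69368186]
 [344.77622758 419.55126659]
 [337.09822466 521.827648  ]]
```

View pics/top3.png

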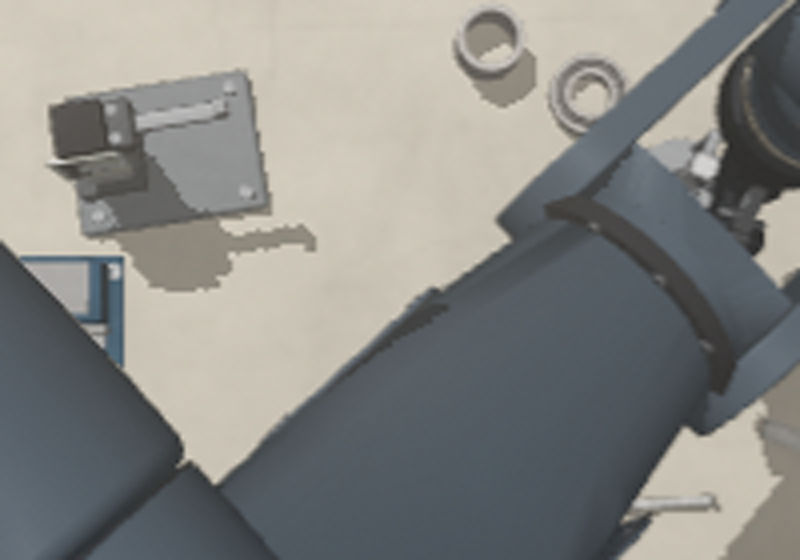

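The model and the pictures agree to within about 1.5 px, a common offset that fits the stated calibration error. I'll descend 129 mm to grasp.

```bash
python3 -m jog '[[[0,0,-15,0],[0,0,-25,0],[0,0,-25,0],[0,0,-25,0],[0,0,-19,0],[0,0,-12,0],[0,0,-8,0],[0,0,0,0]]]'
python3 -m jog '[[[0,0,0,0],[0,0,0,0],[0,0,0,0],[0,0,0,0],[0,0,0,0],[0,0,0,0],[0,0,0,0],[0,0,0,0]]]' 0 70
```

```text
t: 2.25
tcp_pos: [0.5379, -0.4283, 0.2754]
tool_rot: [0.981, -0.192, -0.0, -0.0]
force: [-1.1, -0.1, 0.6]
finger_gap: 0.598
t: 3.25
tcp_pos: [0.5379, -0.4282, 0.2765]
tool_rot: [0.981, -0.192, -0.0, 0.0]
force: [-2.8, 0.9, 5.5]
finger_gap: 0.153
```

```bash
python3 -m jog '[[[0,0,5,0],[0,0,10,0],[0,0,20,0],[0,0,20,0],[0,0,20,0],[0,0,16,0],[0,0,10,0],[0,0,4,0]]]'
python3 -m jog '[[[2,10,0,2],[5,25,0,4],[7,35,0,5],[7,38,0,5],[7,38,0,5],[7,36,0,5],[5,25,0,3],[2,11,0,2]]]'
python3 - <<'E'
from h import *
snap('scene','scene3',(100,300,150,350),4); snap('top','top4',(155,295,200,400),4)
s=manip.sense(); print(s['tcp_pos'],s['tool_rot'],s['force'],s['finger_gap'])
E
```

```text
t: 4.25
tcp_pos: [0.538, -0.4282, 0.3816]
tool_rot: [0.981, -0.192, 0.0, 0.0]
force: [-0.5, 0.0, -5.6]
finger_gap: 0.156
t: 5.25
tcp_pos: [0.5799, -0.2079, 0.3799]
tool_rot: [0.997, 0.079, -0.001, -0.001]
force: [-0.9, -0.7, -4.9]
finger_gap: 0.154
[ 0.58002    -0.20882611  0.38021055] [ 9.96934872e-01  7.82322492e-02 -5.92170162e-04 -4.75608700e-04] [ 0.29675009  0.32517181 -4.75906188] 0.15385911230321914
```

View pics/scene3.png

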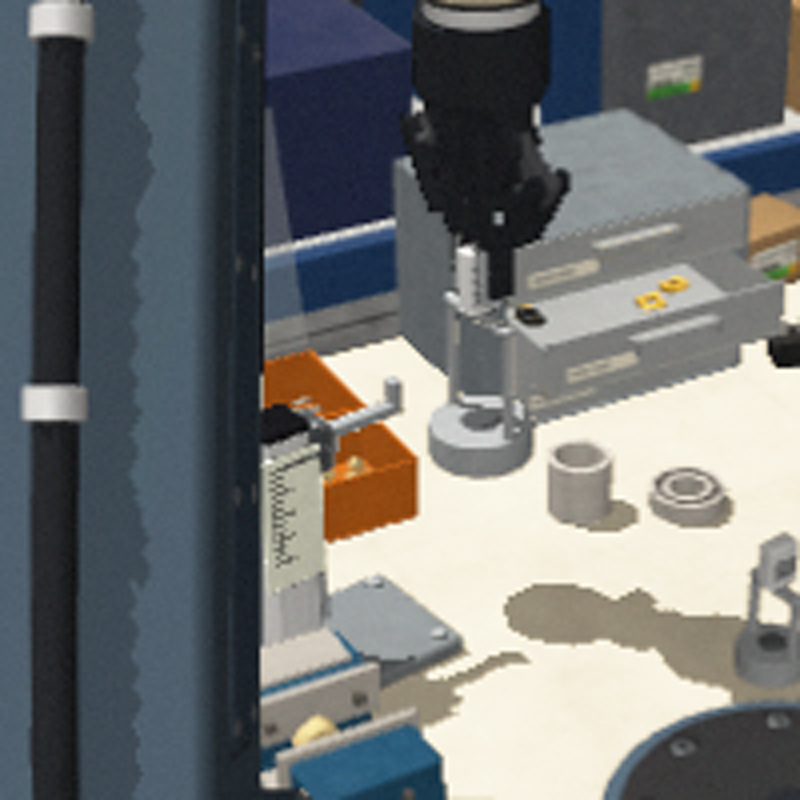

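View pics/top4.png

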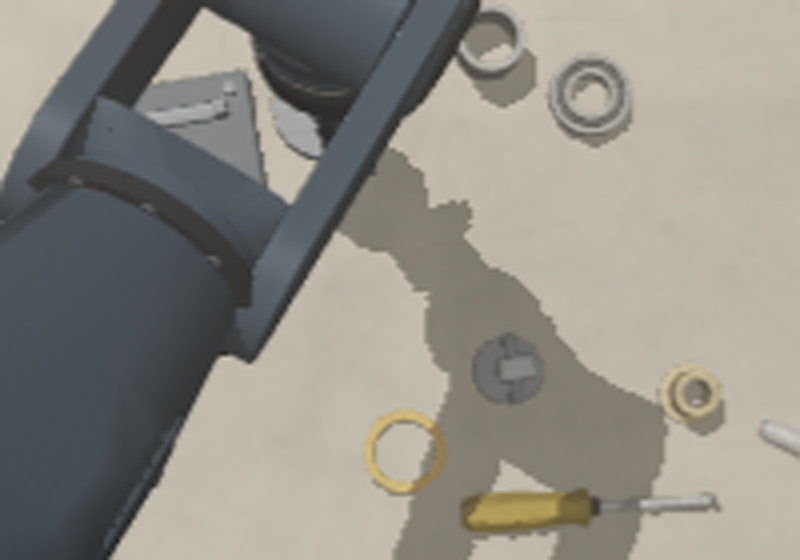

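Crop of the scene view: the hook tip top is near (394,379), the arm start near (335,428), the puck centre (top face) near (482,420), and the grip block top near (467,250). The weight hangs upright. I'll compare these with the predictions.

```bash
python3 - <<'E'
from fit import *
b=[.5626,-.1032,.1582]
P=lambda X:np.round((proj('scene',np.array(X))-[150,100])*4,0)
print('tip,armstart,plate -y corners',P(tr(b,[[0,-.045,.174],[0,.005,.160],[.045,-.06,.012],[-.045,-.06,.012]])).tolist())
dz=.3802-.2765; w=[.580,-.2085,.157]
print('puck top c, bar ends, grip top, puck L/R',P(tr(w,[[0,0,.022+dz],[.027,0,.092+dz],[-.027,0,.092+dz],[0,0,.137+dz]])).tolist())
# puck outline extent
a=np.linspace(0,2*np.pi,60)
o=P(tr(w,np.r_[np.c_[.032*np.cos(a),.032*np.sin(a),0*a+dz],np.c_[.032*np.cos(a),.032*np.sin(a),0*a+dz+.022]])); print(o.min(0),o.max(0))
E
```

```text
tip,armstart,plate -y corners [[400.0, 378.0], [329.0, 428.0], [386.0, 569.0], [474.0, 635.0]]
puck top c, bar ends, grip top, puck L/R [[486.0, 416.0], [457.0, 296.0], [514.0, 330.0], [484.0, 243.0]]
[433. 390.] [540. 476.]
```

The tip and the puck are off by the same amount (about -6 crop px), so their relative position matches the model. I'll move in over the tip, by (-14.5, +87.5) mm.

```bash
python3 -m jog '[[[-1,5,0,0],[-2,12,0,0],[-2.5,15,0,0],[-2.5,16,0,0],[-2.5,16,0,0],[-2,12,0,0],[-1,8,0,0],[-1,4,0,0]]]'
python3 - <<'E'
from h import *
snap('scene','scene4',(120,280,180,340),5)
s=manip.sense(); print(s['tcp_pos'],s['force'])
E
```

```text
t: 6.35
tcp_pos: [0.5656, -0.1216, 0.3808]
tool_rot: [0.997, 0.077, 0.0, 0.0]
force: [-0.1, -0.5, -5.3]
finger_gap: 0.154
[ 0.56539449 -0.12143771  0.38075402] [-0.43582908  0.97730582 -5.48197232]
```

View pics/scene4.png

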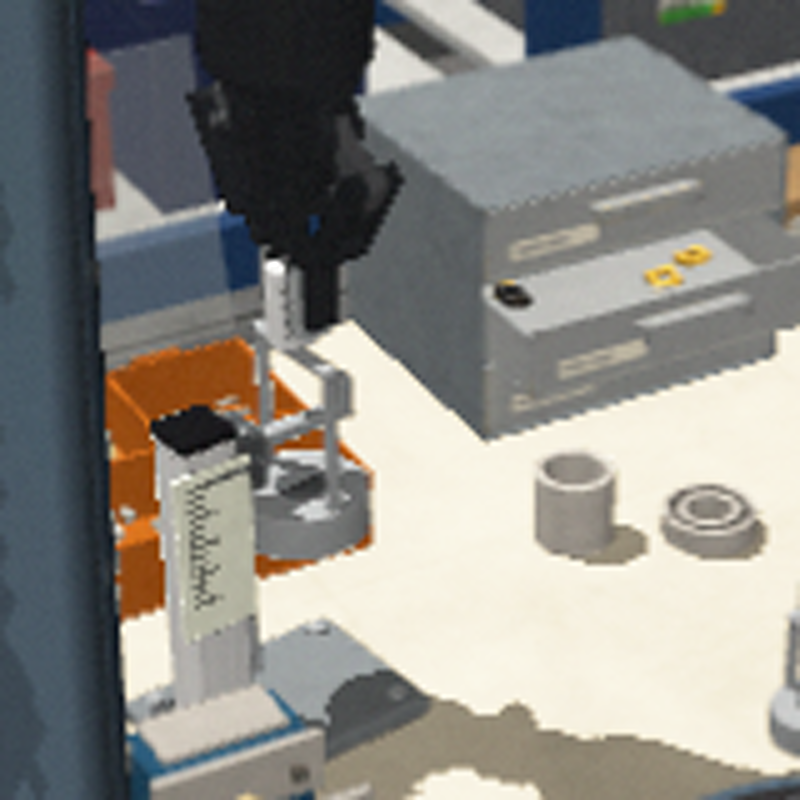

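The hook passes through the frame window: the bar's middle is near (301,350) and the arm's middle near (300,420), with the tip at (338,380) outside the frame. Now I'll lower it gently.

```bash
python3 -m jog '[[[0,0,-3,0],[0,0,-5,0],[0,0,-5,0],[0,0,-5,0],[0,0,-5,0],[0,0,-4,0],[0,0,-2,0],[0,0,0,0]]]'
python3 -m jog '[[[0,0,-2,0],[0,0,-2,0],[0,0,-2,0],[0,0,-1,0],[0,0,-1,0],[0,0,0,0],[0,0,0,0],[0,0,0,0]]]'
```

```text
t: 7.4
tcp_pos: [0.5655, -0.1222, 0.3516]
tool_rot: [0.997, 0.077, -0.0, -0.0]
force: [1.1, -0.3, -5.2]
finger_gap: 0.154
t: 8.4
tcp_pos: [0.5656, -0.1222, 0.3438]
tool_rot: [0.997, 0.077, 0.0, 0.0]
force: [0.0, -0.2, -2.5]
finger_gap: 0.151
```

```bash
python3 -m jog '[[[0,0,-1,0],[0,0,-1,0],[0,0,-1,0],[0,0,-1,0],[0,0,-1,0],[0,0,0,0],[0,0,0,0],[0,0,0,0]]]'
python3 - <<'E'
from h import *
snap('scene','scene5',(120,280,180,340),5)
s=manip.sense(); print(s['tcp_pos'],s['force'],s['ft_torque'])
E
```

```text
t: 9.4
tcp_pos: [0.5656, -0.1222, 0.3388]
tool_rot: [0.997, 0.077, 0.0, 0.0]
force: [-0.3, 0.9, -0.1]
finger_gap: 0.157
[ 0.56560482 -0.12223081  0.33881674] [0.58555184 0.14654827 0.23112816] [ 0.00260153 -0.13529818 -0.04535854]
```

View pics/scene5.png

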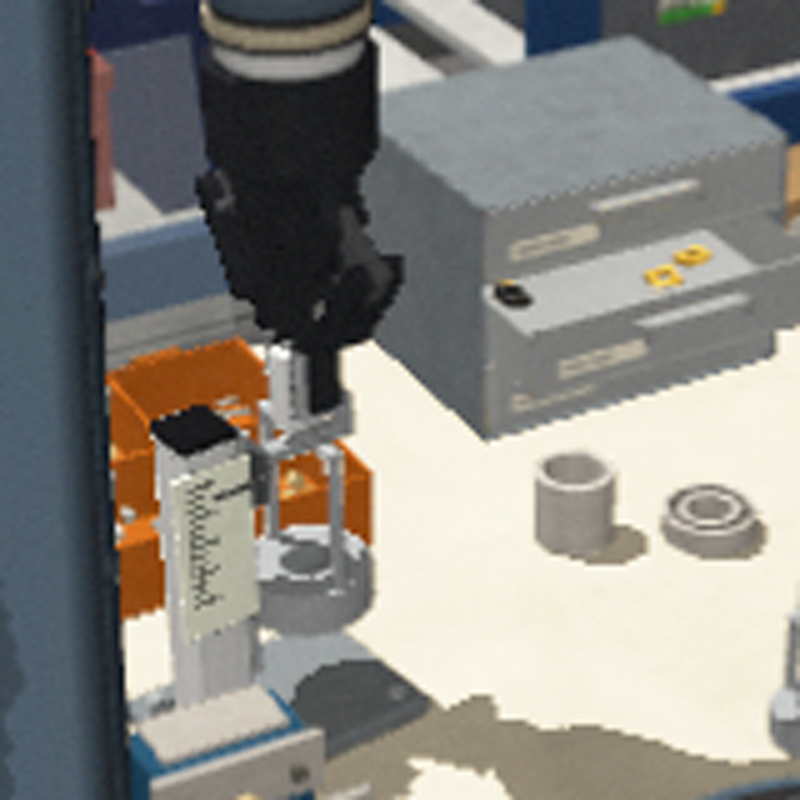

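The bar rests in the throat and the pointer has moved down (near (235,490)). The wrist force is about 0, so the spring is carrying the weight. I'll release and retreat upwards.

```bash
python3 -m jog '[[[0,0,0,0],[0,0,0,0],[0,0,0,0],[0,0,0,0],[0,0,0,0],[0,0,0,0],[0,0,0,0],[0,0,0,0]]]' 50
python3 -m jog '[[[0,0,4,0],[0,0,10,0],[0,0,15,0],[0,0,20,0],[0,0,20,0],[0,0,20,0],[0,0,10,0],[0,0,5,0]]]'
python3 -m jog '[[[0,0,0,0],[0,0,0,0],[0,0,0,0],[0,0,0,0],[0,0,0,0],[0,0,0,0],[0,0,0,0],[0,0,0,0]]]'
python3 - <<'E'
from h import *
snap('scene','scene6',(120,280,180,340),5)
E
```

```text
t: 10.45
tcp_pos: [0.5655, -0.1222, 0.3387]
tool_rot: [0.997, 0.077, 0.0, 0.0]
force: [-0.4, 1.4, -0.2]
finger_gap: 0.5
t: 11.45
tcp_pos: [0.5655, -0.1221, 0.4437]
tool_rot: [0.997, 0.077, 0.001, 0.0]
force: [-0.6, -0.8, 0.6]
finger_gap: 0.5
t: 12.45
tcp_pos: [0.5655, -0.1222, 0.4427]
tool_rot: [0.997, 0.077, 0.0, 0.0]
force: [0.2, 0.4, 1.0]
finger_gap: 0.502
```

View pics/scene6.png

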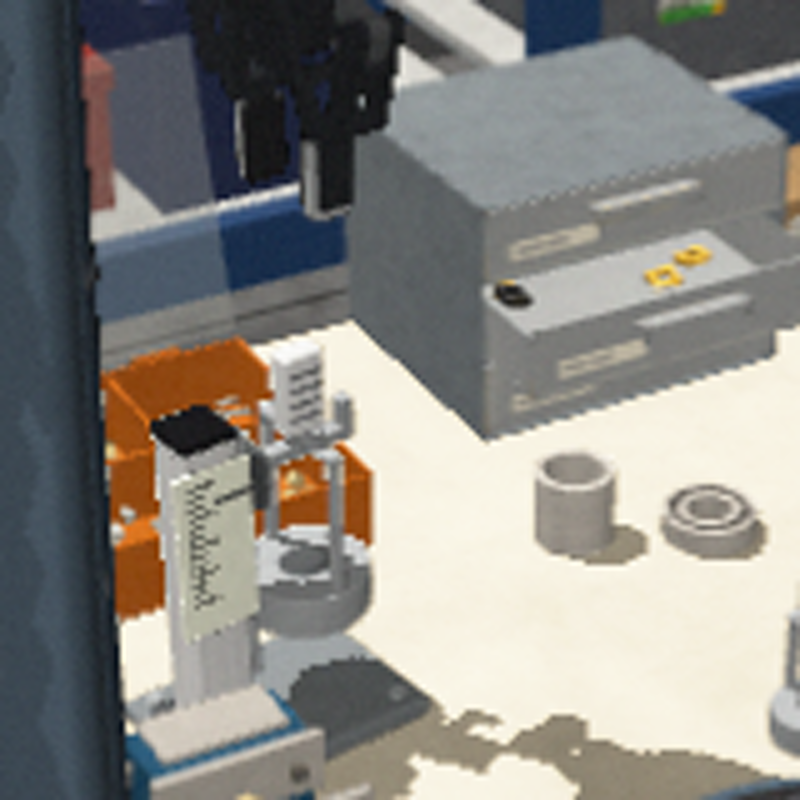

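The weight hangs upright. Its bar lies across the arm near (303,435), inside the upturned end at (343,410). The gripper is clear and the small weight is still standing. Handing in.

```bash
python3 -c "
from station import manip
print(manip.sign_off())"
```

```text
the job is handed in; nothing more can be done
None
```

The large weight is hanging by its top bar in the hook's throat, and the job was handed in at about 12.5 s of the 38 s allowed. I gripped it by the block, turned it to line up with the scale, and brought it in over the hook tip with about 18 mm to spare. I then lowered it until the wrist force fell from about -5.3 N to about 0, released it, and raised the gripper about 105 mm clear.

- **Last picture:** it shows the weight upright and apparently at rest, with its bar across the arm inside the upturned end. The part of the small weight in view is still in its place, and the robot was never near it.
- **Hook travel:** I did not measure it directly. From the lowering distance and the force, it should be about 11–12 mm, well short of the bottom stop.
- **Disagreements:** the scene camera was offset from the top-camera fit by 1.5–3 px. The post top came out about 5 mm off its stated position, though the hook's own points agreed with each other. Both were well within the throat's tolerance.

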